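Set the drying air and press the label holder home behind the shelf lip

TASK

The pale mould has just gone on the drying shelf: first set the red lever of the shelf's warm-air valve half open (midway between across the pipe and along the pipe), then take the yellow label holder from its wooden stand and push its tongue down behind the sprung lip of the shelf's front rail, card facing out, centred in front of the pale mould, until it is fully home. Finish while still holding it: when your program ends, keep hold of it and keep it pressed firmly down in the rail, because I will lock the lip while you hold it. Leave the valve as set and everything else where it stands.

Things in the scene. Friction and masses are not known exactly. Their poses are not given: they have to be found in the camera images.
- valve (a joint): Angle of the ball-valve lever (rad): 0 = shut, lever across the pipe, pointing to the shelf's -x (towards the robot); pi/2 = fully open, lever along the pipe, pointing to the shelf's -y. Seen from above it turns counter-clockwise to open, with stops at 0 and pi/2; half open is pi/4. Stiff (about 3 N at its end); stays where it is left.
- valve_stem (a point): The lever's turning axis (vertical) at mid thickness of the lever, 104 mm above the bench, on a brass valve body 48 mm wide in a 27 mm steel pipe that runs along the shelf's y out of its right (-y) side. z up; x points from the lever's red end to the stem and turns with the lever, so the lever lies along -x.
- lever_end (a point): Grip point in the red sleeve of the lever, 85 mm from the stem, at mid thickness. The red sleeve runs from 40 to 115 mm from the stem, 18 mm wide, 11 mm thick, level; below it is free space down to the bench (the pipe and valve body are under the stem only).
- rail_mid (a point): Middle of the 300 mm label rail along the drying shelf's front: on the shelf's front face, level with the channel's floor (88 mm above the bench). Axes are the shelf's: x back into the shelf, y along the rail, z up. The floor strip reaches from the face to x = -6.5 mm. The perforated deck behind the face is at z = +20 mm: a tongue that comes down too far back lands on it.
- lip (a joint): Swing of the lip (rad), 0 at rest, grows as it opens forward. The lip is a 3 mm brass strip hinged 24 mm below the channel floor and sprung towards the shelf's face. At rest its inner face is 3 mm forward of the face, straight up to z = +12 mm over the floor, then flares forward at 30 degrees from upright to its edge at z = +26 mm. About 0.06 with a tongue behind it.
- lip_mouth (a point): Middle of the open mouth between face and flared lip, 5.5 mm forward of the face, 26 mm above the channel floor, half-way along the rail; axes as rail_mid. The mouth is about 11 mm wide here. Pushing a tongue in takes roughly 3 to 10 N downward; then it stops firmly as the tongue stands on the floor. A firm hold there is 10 to 20 N downward in all.
- label_yellow_centre (a point): Centre of the head of the yellow plastic label holder (40 to 85 g), the one to fit. Head 10 mm thick (x), 60 mm wide (y), 50 mm high (z), white card on its -x side; tongue below it. It stands upright in a slot of the wooden stand, axes as the stand's; lift it 40 mm to clear. Fully home, this point is 55 mm above the channel floor and 5 mm forward of the face, +x to the shelf.
- label_grey_centre (a point): Centre of the head of the grey label holder, same shape and sizes, standing in the stand's other slot (the two swap places). Not to be used.
- stand: Fixed wooden block 150 x 100 mm, 34 mm high, origin at the centre of its underside, with two slots along its y, 31 mm deep, 80 mm apart in x. The heads of the label holders stand on its top with their tongues in the slots; head centres are then 59 mm above the bench.
- mould_pale: The pale (plaster) round clay mould on the shelf's deck, 110 mm in diameter, 58 mm high, open on top, with small lugs; 0.75 kg. Origin at the centre of its underside, about 120 mm behind the shelf's face; axes as the shelf's. Where its middle lies along the rail is where the label goes. It swaps places with the dark one.
- mould_dark: A terracotta-coloured mould of the same size on the deck, 170 mm along from the pale one. Origin at the centre of its underside. Leave it.
- rail_floor: The brass floor strip of the rail's channel (300 mm along y, 6.5 mm in x, 6 mm thick), origin at its centre, 3 mm under its top.
- label_yellow: The same holder; origin at the lower end of its tongue, mid thickness, 55 mm below and 2.5 mm to +x of the head's centre. The tongue hangs under the head: 5 mm thick, 44 mm wide, 30 mm long, leading edge thinned to 2.8 mm; the holder's back (+x) is flush and flat.
- jar: Closed glass jar, 76 mm in diameter, 95 mm high, origin under its centre. Leave it.
- whetstone: Grey whetstone 60 x 180 x 25 mm lying on the bench, origin under its centre. Leave it.
- brush: Brush lying on the bench, origin at its underside. Leave it.
- spatula: Steel modelling spatula lying on the bench. Leave it.
Mind the look-alikes: they are no part of the job. Of the things shaped like the mould_pale, the white one is meant.

How it is judged (in metres and radians):
On the way, in this order (a step that is already met when the one before it is completed fails the run):
1. the valve lever stands half open, at rest (value of joint valve between 0.655 and 0.915 rad and velocity of joint valve between -0.05 and 0.05 rad/s), for 0.2 s.
2. the yellow label holder is fully home behind the lip in front of the pale mould (z of label_yellow_centre in the frame of rail_mid below 0.0575 m and x of label_yellow in the frame of rail_mid between -0.0065 and 0.0015 m and y of label_yellow_centre in the frame of mould_pale between -0.025 and 0.025 m and x of mould_pale in the frame of label_yellow_centre above 0.05 m and angle between label_yellow_centre's own z axis and vertical below 0.15 rad), for 0.2 s.
At the end, for the whole second after the job is handed in: Valve within 7.5 degrees of half open; yellow label holder behind the lip, card facing out, upright within 8.5 degrees, tongue within 2.5 mm of the channel floor, within 25 mm of the pale mould's middle along the rail, still held by the fingers and pressed on the floor with over 3 N (all of step 2 and value of joint valve between 0.655 and 0.915 rad and contact force between the fingers and label_yellow above 1 N and contact force between label_yellow and rail_floor above 3 N); the arm keeps its last pose, push and grip.
It fails at once if a mould on the shelf is shifted more than 20 mm (distance of any of mould_pale, mould_dark from where it was at the start of the episode above 0.02 m).
It fails at once if the grey label holder is taken or knocked (moved more than 20 mm) (distance of label_grey_centre from where it was at the start of the episode above 0.02 m).
It fails at once if another thing on the bench is shifted more than 25 mm (distance of any of jar, whetstone, brush, spatula from where it was at the start of the episode above 0.025 m).
It also fails if it takes over 70 s, if anything falls off the work surface, if the arm or the gripper's body presses on something with over 40 N, if the wrist force passes 120 N, or if a joint passes its speed limit or range.

ROBOT

A 6-joint arm with a two-finger parallel gripper is mounted at the origin on the work surface. World frame = base frame: x ahead of the robot, y to its left, z up, the work surface at z = 0. Lengths are in mm, angles in rad, forces in N, time in s.
With the tool pointing down it reaches from about 350 to 975 mm from the base axis. Payload 7.1 kg.
Tool frame: the origin (TCP) lies between the finger pads; the fingertips stand 17 mm ahead of it and the grasp point (between the pads) lies 2 mm behind it (env.tip_extent is the distance from the TCP to the fingertips, in mm); z points along the fingers, y is the line along which they close (so a half turn about z gives the same grasp; the last joint's range is limited). The gripper opens to 88 mm and grips with 3 to 60 N. Pads are 20 mm wide; open, the fingers measure 115 mm over their backs; the gripper's body (75 mm by 178 mm) begins 61 mm behind the grasp point.
Start: joints at [1.243, 0.423, 1.63, -0, 1.089, -0.019], TCP at [189.915, 595.43, 211.075] pointing down, gripper open.
Joint ranges: [-3, 3], [-0.9, 2.11], [0.09, 2.58], [-1.31, 4.45], [0.11, 2.69], [-2.54, 2.54]. Speed limits (rad/s): [2.39, 2.39, 3.01, 3.14, 3.14, 3.14].

INTERFACE

Orientations are given as a rotation vector (axis times angle).
In Python, from workcell import env gives the robot as it stands. The module is installed in compiled form; this text tells all that it offers.
- The arm moves only by the tool jog_arm, never from a script. Its argument "plan" is text: rows parted by semicolons, each of 5 numbers parted by spaces: the opening, from 0 (shut) to 1 (fully open), then the shift along the tool's x, y, z in cm, then the turn about the tool's z in degrees. A call has 1 to 12 rows; each row is the pose to reach, as a shift and turn from the pose commanded when the call began, along the tool's axes at that moment; what a row does not reach only later rows make up. A row lasts 1/10 s, in which the tool goes at most 50 mm and 8.59 degrees, less where a joint would pass 70% of its speed; a pose out of reach is approached as far as the arm can. A call with a gripper value outside its range is refused whole. The fingers move at their own pace and stop on an object; "newtons" is the grip in N (left out, the last holds). Time passes only in rows, so rows that repeat a pose let the fingers close. It gives the time, the measured TCP pose, the force, the opening and the grip force at its end, in the units of the state.
- env.get_state(): the state, without advancing time (a new reading comes with each control period).
- env.grab_frame(name): name is "scene" or "top" or "wrist"; returns a dict with "frame" (400x640x3 uint8, red, green, blue), "z_map" (400x640 float32, mm along the optical axis (not along the pixel's ray), 0 where there is no reading), "mtx" (3x3 intrinsics, pixels), "k1" (the pictures are not rectified: a ray, as slopes to the right and down, at radius r is drawn at 1 + k1 r^2 times it, then the intrinsics apply), "rvec" (rotation vector, rad) and "tvec" (3), from world to camera coordinates, as OpenCV has them. Camera axes: x right, y down, z forward; pixel columns grow to the right and rows downward; lengths in mm; the calibration is good to about 2 mm. A picture is of the moment at which its call begins.
- env.sign_off(): hands the job in; it is judged then, once.
The state is a dict: "t": time; "joints": joint angles; "qd": joint speeds; "joint_efforts": joint torques, N m; "tcp_pos": TCP position; "ee_rot": TCP orientation; "force": force on the tool from outside, world axes, zero at the start; "wrist_torque": the same for the moment, N m; "width": finger opening in mm; "grip_force": force on a finger pad.
Only numpy, scipy, OpenCV 4.12 (cv2) and the standard library are available. Lean on these libraries where they do the work, as an engineer would, in place of code of your own. Each camera call takes 0.05 s, during which the arm holds its last target. There are 200 camera calls.

## Working session

There is one attempt and no reset: what is moved stays moved. The work goes in short steps, Python scripts to look and compute and a tool call to move; the robot and the scene stay as the last step left them, time stands still between calls to the robot, and variables do not carry over. Pictures are saved under pics/ and viewed, at most 10 in all, crops included, and the job is handed in when it is done.

Besides the shell and the picture viewer there is one more tool, called after "Emit:" as name(argument=value, ...) on one line, values as JSON. jog_arm: Moves the arm, as the interface text tells. Its arguments: {"type":"object","properties":{"plan":{"type":"string"},"newtons":{"type":"number"}},"required":["plan"]}

```bash
mkdir -p pics
cat > h.py <<'E'
import numpy as np, cv2
from workcell import env
def grab(n):
    f=env.grab_frame(n); np.savez(f'{n}.npz',**{k:np.array(v) for k,v in f.items()}); return f
def load(n): return dict(np.load(f'{n}.npz'))
def dirs(f,uv):
    K=np.array(f['mtx'],float); k1=float(f['k1'])
    uv=np.atleast_2d(np.array(uv,float)); d=cv2.undistortPoints(uv.reshape(-1,1,2),K,np.array([k1,0,0,0,0.])).reshape(-1,2)
    R=cv2.Rodrigues(np.array(f['rvec'],float))[0]; C=-R.T@np.array(f['tvec'],float).ravel()
    return C,np.c_[d,np.ones(len(d))]@R
def onplane(f,uv,z):
    C,D=dirs(f,uv); return C+D*((z-C[2])/D[:,2])[:,None]
def depthpts(f,uv):
    C,D=dirs(f,uv); uv=np.atleast_2d(uv).astype(int); return C+D*f['z_map'][uv[:,1],uv[:,0]][:,None]
E
python3 - <<'E'
from h import *
ims=[]
for n in ['top','scene']:
    f=grab(n); ims.append(cv2.cvtColor(f['frame'],cv2.COLOR_RGB2BGR)); print(n,dirs(f,[[320,200]]))
    cv2.imwrite(f'pics/{n}0.png',ims[-1])
print(env.get_state())
E
```

```text
top (array([ 374.63219851,   15.9043282 , 1558.6532434 ]), array([[ 0.09741375, -0.00393154, -0.99525822]]))
scene (array([1102.25019519, 1033.10685832,  809.91229596]), array([[-0.41979564, -0.74368697, -0.52038346]]))
{'t': 0.1, 'joints': array([ 1.24302036e+00,  4.23724854e-01,  1.63063883e+00, -4.21107692e-05,
        1.08858928e+00, -1.90136852e-02]), 'qd': array([-0.00121044, -0.00386987, -0.00111915, -0.00040735, -0.00055304,
       -0.00037243]), 'joint_efforts': array([ 1.04438370e-04, -5.45614922e+01, -2.74322033e+01,  6.45360583e-02,
        1.87992799e-02, -2.28662401e-05]), 'tcp_pos': array([189.74891575, 594.94284698, 210.39422306]), 'ee_rot': array([-4.83017500e-01, -3.10403774e+00,  2.11470307e-03]), 'force': array([-0.24105782,  0.36116314, -0.00754285]), 'wrist_torque': array([-0.05670251, -0.05418428, -0.04029211]), 'grip_force': 0.0, 'width': 87.67529743710878}
```

View pics/top0.png

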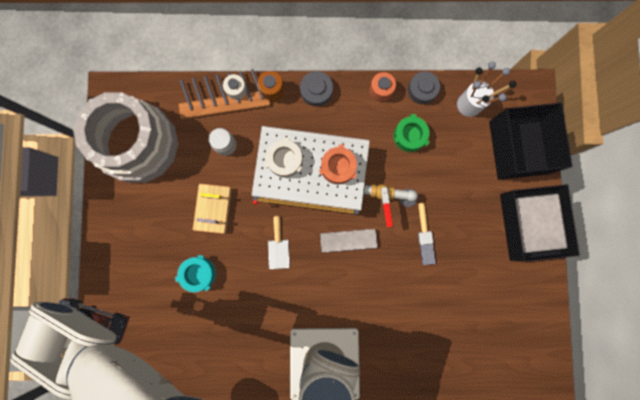

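View pics/scene0.png

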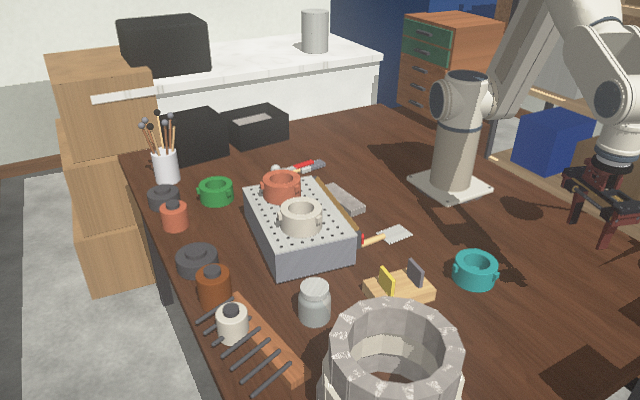

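The top view shows the pale mould at (284,157) and the terracotta mould at (338,163). The red lever runs from about (386,192) to (390,226). The yellow label is at (213,196) and the grey one at (210,220). Next I'll measure these and enlarge the area.

Run:
```python
from h import *
f=load('top'); im=f['frame']; hsv=cv2.cvtColor(im,cv2.COLOR_RGB2HSV)
def mask(lo,hi,roi):
    m=cv2.inRange(hsv,lo,hi); r=np.zeros_like(m); x0,y0,x1,y1=roi; r[y0:y1,x0:x1]=m[y0:y1,x0:x1]; return r
def rect(m):
    c=max(cv2.findContours(m,0,2)[0],key=cv2.contourArea); return cv2.minAreaRect(c),c
# deck via depth
vv,uu=np.mgrid[100:240,170:430]; uv=np.c_[uu.ravel(),vv.ravel()]
P=depthpts(f,uv); Z=P[:,2].reshape(vv.shape)
m=np.zeros(im.shape[:2],np.uint8); m[100:240,170:430]=((Z>98)&(Z<220)&(uu>240)&(uu<372))*255
m=cv2.morphologyEx(m,cv2.MORPH_OPEN,np.ones((5,5)))
r,c=rect(m); b=cv2.boxPoints(r); print('deck box',onplane(f,b,108).round(1).tolist(), 'z',np.median(Z[(Z>98)&(Z<120)]))
for n,roi in [('pale',(262,135,308,182)),('dark',(315,140,362,188))]:
    m=np.zeros(im.shape[:2],np.uint8); m[100:240,170:430]=(Z>145)*255; q=np.zeros_like(m); x0,y0,x1,y1=roi;q[y0:y1,x0:x1]=m[y0:y1,x0:x1]
    r,c=rect(q); (x,y),R=cv2.minEnclosingCircle(c); print(n,x,y,R,onplane(f,[[x,y]],166).round(1), 'minrect',onplane(f,[r[0]],166).round(1))
red=mask((0,170,90),(6,255,255),(376,195,402,235))|mask((174,170,90),(180,255,255),(376,195,402,235))
r,c=rect(red); print('lever',r,onplane(f,cv2.boxPoints(r),104).round(1).tolist())
yel=mask((20,120,90),(34,255,255),(190,183,235,203)); r,c=rect(yel); print('yel',r,onplane(f,cv2.boxPoints(r),84).round(1).tolist())
mz=np.zeros(im.shape[:2],np.uint8); mz[100:240,170:430]=((Z>25)&(Z<45)&(uu<240)&(vv>180))*255
mz=cv2.morphologyEx(mz,cv2.MORPH_CLOSE,np.ones((7,7)));r,c=rect(mz); print('stand',r,onplane(f,cv2.boxPoints(r),34).round(1).tolist())
for n,roi in [('labs',(190,185,240,230))]:
    q=np.zeros(im.shape[:2],np.uint8); q[100:240,170:430]=((Z>60)&(Z<100)&(uu<240)&(vv>180))*255
    for c in cv2.findContours(q,0,2)[0]: r=cv2.minAreaRect(c); print('lab',r,onplane(f,[r[0]],84).round(1))
bgr=cv2.cvtColor(im,cv2.COLOR_RGB2BGR)
cv2.imwrite('pics/crop.png',cv2.resize(bgr[120:270,180:440],None,fx=3,fy=3,interpolation=cv2.INTER_CUBIC))
```

```text
deck box [[531.5, 222.0, 108.0], [751.3, 195.3, 108.0], [704.1, -146.0, 108.0], [485.3, -114.1, 108.0]] z 108.95074459091643
pale 283.81097412109375 157.6160430908203 20.61701202392578 [[639.5 118.1 166. ]] minrect [[634.5 118.3 166. ]]
dark 338.5686950683594 164.58790588378906 20.59252166748047 [[617.3 -46.  166. ]] minrect [[616.3 -49.9 166. ]]
lever ((387.6351013183594, 215.31082153320312), (23.509056091308594, 7.39795446395874), 80.53767395019531) [[502.2, -182.5, 104.0], [505.9, -205.3, 104.0], [433.8, -215.7, 104.0], [430.2, -193.0, 104.0]]
yel ((210.03097534179688, 195.03543090820312), (22.283864974975586, 5.121963024139404), 3.814074993133545) [[531.5, 391.5, 84.0], [547.7, 390.8, 84.0], [542.5, 320.8, 84.0], [526.3, 321.6, 84.0]]
stand ((211.32310485839844, 208.41537475585938), (31.504823684692383, 46.637062072753906), 7.125016689300537) [[430.6, 421.3, 34.0], [581.2, 405.6, 34.0], [567.7, 303.6, 34.0], [417.3, 320.4, 34.0]]
lab ((206.90771484375, 220.73849487304688), (20.341697692871094, 3.4729723930358887), 7.125016689300537) [[456.1 364.5  84. ]]
lab ((209.96951293945312, 195.77438354492188), (20.42983627319336, 3.9755353927612305), 6.340190887451172) [[534.7 356.3  84. ]]
```

View pics/crop.png

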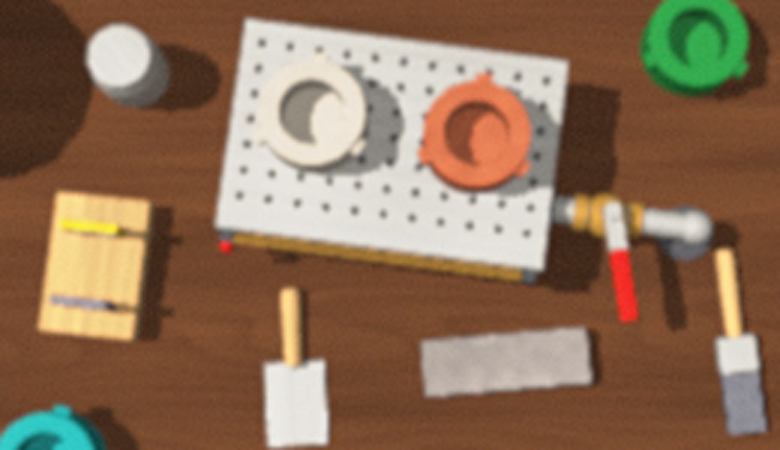

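```bash
cat >> h.py <<'E'
from scipy.spatial.transform import Rotation as Ro
def go(x,y,z,ang):
    s=env.get_state(); R=Ro.from_rotvec(s['ee_rot']).as_matrix(); p=s['tcp_pos']
    d=R.T@(np.array([x,y,z])-p)/10; a=np.degrees(np.arctan2(R[1,1],R[0,1])); t=-((ang-a+180)%360-180)
    print('pos',p.round(1),'yang',a.round(2),'tilt',np.degrees(np.arccos(-R[2,2])).round(2),'SHIFT cm',d.round(2),'TURN',round(t,2),'F',s['force'].round(1),'w',round(s['width'],1),'t',round(s['t'],2))
E
python3 -c "
from h import *
go(440,230,330,-7.5)"
```

```text
pos [189.7 594.9 210.4] yang 72.31 tilt 0.08 SHIFT cm [-34.93 -27.18 -11.92] TURN 79.81 F [-0.2  0.4 -0. ] w 87.7 t 0.1
```

Emit:
jog_arm(plan="0.5 -34.93 -27.18 -11.92 79.8;0.5 -34.93 -27.18 -11.92 79.8;0.5 -34.93 -27.18 -11.92 79.8;0.5 -34.93 -27.18 -11.92 79.8;0.5 -34.93 -27.18 -11.92 79.8;0.5 -34.93 -27.18 -11.92 79.8;0.5 -34.93 -27.18 -11.92 79.8;0.5 -34.93 -27.18 -11.92 79.8;0.5 -34.93 -27.18 -11.92 79.8;0.5 -34.93 -27.18 -11.92 79.8;0.5 -34.93 -27.18 -11.92 79.8;0.5 -34.93 -27.18 -11.92 79.8", newtons=25)

```text
t: 1.3
tcp_pos: [439.4, 230.7, 329.6]
ee_rot: [-2.36, -2.073, 0.002]
force: [0.3, 0.5, -0.5]
width: 43.8
grip_force: 0.0
```

```bash
python3 -c "
from h import *
f=grab('wrist'); print(dirs(f,[[320,200]])); cv2.imwrite('pics/w1.png',f['frame'][:,:,::-1])
go(440,230,330,-7.5)"
```

```text
(array([448.60886338, 300.2569246 , 502.50603304]), array([[-0.01789608, -0.25422464, -0.96712023]]))
pos [439.1 231.1 329.5] yang -7.35 tilt 0.08 SHIFT cm [-0.1   0.1  -0.05] TURN 0.15 F [-0.4 -0.3 -0. ] w 43.7 t 1.35
```

View pics/w1.png

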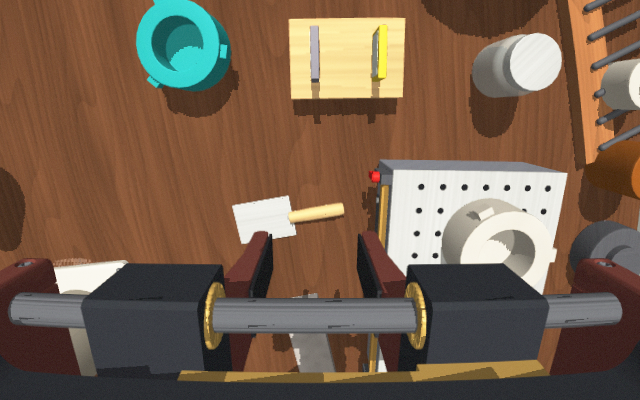

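The wrist view shows the yellow holder at (380,52), with its white card on the left (robot) side. The grey holder is at (314,52), and the pale mould is at (497,240) on the deck. Yellow is the one to fit.

```bash
python3 -c "
from h import *
f=load('wrist')
vv,uu=np.mgrid[5:120,270:430]; P=depthpts(f,np.c_[uu.ravel(),vv.ravel()]); 
T=P[(P[:,2]>79)&(P[:,2]<90)]
for n,s in [('grey',T[T[:,0]<495]),('yel',T[T[:,0]>=495])]:
    r=cv2.minAreaRect(s[:,:2].astype(np.float32)); print(n,len(s),s[:,2].mean(),r, s[:,:2].mean(0)); 
S=P[(P[:,2]>30)&(P[:,2]<38)]; print('stand',cv2.minAreaRect(S[:,:2].astype(np.float32)),S[:,2].mean())
go(420,30,330,-7.5)"
```

```text
grey 469 83.02339523117806 ((456.3726501464844, 368.3609924316406), (60.416412353515625, 9.42093276977539), 82.65904235839844) [456.67208893 369.09332776]
yel 463 82.92368456813378 ((536.3181762695312, 359.3874816894531), (58.471717834472656, 10.684908866882324), 82.8923110961914) [535.80141403 359.21078782]
stand ((498.94940185546875, 363.966796875), (100.88359069824219, 151.09947204589844), 83.22703552246094) 33.189236864079525
pos [439.1 231.1 329.5] yang -7.35 tilt 0.08 SHIFT cm [-20.19   0.68  -0.04] TURN 0.15 F [-0.4 -0.3 -0. ] w 43.7 t 1.35
```

Emit:
jog_arm(plan="0.5 -20.2 0.7 0 0;0.5 -20.2 0.7 0 0;0.5 -20.2 0.7 0 0;0.5 -20.2 0.7 0 0;0.5 -20.2 0.7 0 0;0.5 -20.2 0.7 0 0")

```text
t: 1.95
tcp_pos: [420.3, 29.4, 330.0]
ee_rot: [-2.362, -2.071, 0.0]
force: [-0.7, 0.3, 0.1]
width: 43.8
grip_force: 0.0
```

```bash
python3 -c "
from h import *
f=grab('wrist'); cv2.imwrite('pics/w2.png',f['frame'][:,:,::-1])
vv,uu=np.mgrid[0:225,200:640]; P=depthpts(f,np.c_[uu.ravel(),vv.ravel()])
D=P[(P[:,2]>103)&(P[:,2]<113)]
e=np.array([-np.sin(-.137),np.cos(-.137)]); n=np.array([np.cos(-.137),np.sin(-.137)])
yy=D[:,:2]@e; xx=D[:,:2]@n
pts=[]
for y in np.arange(0,260,8):
    s=xx[abs(yy-y)<4]
    if len(s)>20: pts.append((y,np.sort(s)[2]))
print(np.round(pts,1).tolist())
Q=P[P[:,2]>158]
c=cv2.minEnclosingCircle(Q[:,:2].astype(np.float32)); print('mould',c,Q[:,2].mean(),len(Q))
# profile of the rail
import collections
s=(abs(P[:,:2]@e-45)<3); pr=np.c_[P[:,:2]@n,P[:,2]][s]; k=(pr[:,0]>430)&(pr[:,0]<500); pr=pr[k]; pr=pr[np.argsort(pr[:,0])][::4]; print(pr.round(1).tolist())
"
```

```text
[[24.0, 483.2], [32.0, 483.8], [40.0, 483.4], [48.0, 483.1], [56.0, 483.9], [64.0, 483.7], [72.0, 483.3], [80.0, 483.9], [88.0, 483.4], [96.0, 484.2], [104.0, 483.9], [112.0, 483.5], [120.0, 484.3], [128.0, 483.8], [136.0, 483.6], [144.0, 484.3], [152.0, 483.9], [160.0, 484.4], [168.0, 483.2], [176.0, 482.9], [184.0, 483.6], [192.0, 483.3], [200.0, 483.8], [208.0, 483.4], [216.0, 483.4], [224.0, 483.9], [232.0, 483.8], [240.0, 484.5], [248.0, 483.2], [256.0, 483.9]]
mould ((571.8919067382812, 51.978172302246094), 149.85313415527344) 177.47261196907058 9632
[[431.4, 0.4], [433.0, -1.4], [434.5, -1.0], [436.1, -0.2], [437.6, 0.6], [439.2, -1.2], [442.1, 0.1], [443.6, 0.9], [445.3, -0.7], [446.7, 0.4], [448.2, 0.2], [449.8, -0.2], [451.3, 1.0], [452.9, -0.1], [454.4, 0.7], [456.0, -1.4], [457.5, -0.2], [459.1, -1.3], [460.6, -0.1], [462.2, -1.1], [464.0, -2.9], [465.3, -1.2], [466.9, -1.7], [468.4, -1.9], [470.0, -1.7], [471.6, -1.6], [473.1, -2.2], [474.6, -0.9], [476.0, 0.1], [477.8, -2.3], [479.2, -0.7], [480.7, -1.2], [482.2, -0.9], [483.4, 111.7], [483.7, -0.2], [484.4, 112.1], [485.2, -0.5], [485.4, 113.8], [486.6, -0.2], [487.1, 110.7], [488.3, -0.4], [488.8, 108.0], [489.0, 108.1], [489.8, -0.8], [490.5, 69.3], [490.8, 104.3], [491.5, -1.1], [492.4, 101.7], [492.9, 0.0], [494.4, 0.3], [495.9, 89.3], [496.2, 88.4], [496.4, 15.4], [496.5, 25.0], [496.6, 106.5], [496.7, 92.6], [496.8, 98.5], [497.0, 90.7], [497.5, 107.7], [497.6, 107.8], [498.7, 107.8], [499.7, 108.4]]
```

View pics/w2.png

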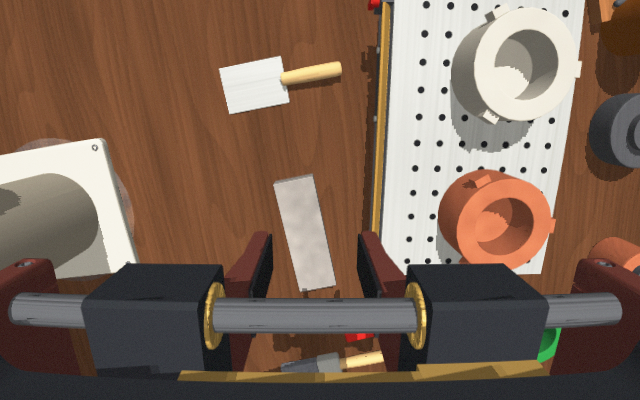

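The lip edge lies at n=483.4 and the face at about 496.7 along the shelf's x, with a yaw of -7.85°. The pale mould at (520,62) sits at e≈204 along the rail. Next is the lever.

```bash
python3 -c "
from h import *
go(410,-207,270,-81.8)"
```

```text
pos [420.5  30.2 330. ] yang -7.42 tilt 0.04 SHIFT cm [-23.66   2.02   5.99] TURN 74.38 F [ 1.   0.4 -0.5] w 43.9 t 2.0
```

Emit:
jog_arm(plan="0.5 -23.7 2 6 74.4;0.5 -23.7 2 6 74.4;0.5 -23.7 2 6 74.4;0.5 -23.7 2 6 74.4;0.5 -23.7 2 6 74.4;0.5 -23.7 2 6 74.4;0.5 -23.7 2 6 74.4;0.5 -23.7 2 6 74.4;0.5 -23.7 2 6 74.4;0.5 -23.7 2 6 74.4;0.5 -23.7 2 6 74.4;0.5 -23.7 2 6 74.4")

```text
t: 3.2
tcp_pos: [410.1, -207.5, 270.1]
ee_rot: [-3.133, -0.228, 0.0]
force: [0.7, 0.9, -0.1]
width: 44.0
grip_force: 0.0
```

```bash
python3 -c "
from h import *
f=grab('wrist'); cv2.imwrite('pics/w3.png',f['frame'][:,:,::-1])
hsv=cv2.cvtColor(f['frame'],cv2.COLOR_RGB2HSV); m=cv2.inRange(hsv,(0,190,90),(5,255,255))|cv2.inRange(hsv,(174,190,90),(180,255,255)); m[260:]=0
for c in cv2.findContours(m,0,2)[0]:
    if cv2.contourArea(c)>150:
        r=cv2.minAreaRect(c); q=c.reshape(-1,2); print(r,onplane(f,cv2.boxPoints(r),106).round(1).tolist())
        v,u=np.where(cv2.drawContours(m*0,[c],-1,1,-1)); P=depthpts(f,np.c_[u,v]); P=P[(P[:,2]>100)&(P[:,2]<118)]; print(len(P),P.mean(0) if len(P) else 0, cv2.minAreaRect(P[:,:2].astype(np.float32)) if len(P) else 0)
go(459,-200,102,-81.8)"
```

```text
((315.0, 123.0), (76.0, 18.0), 90.0) [[503.5, -185.7, 106.0], [505.9, -202.7, 106.0], [433.5, -213.7, 106.0], [430.9, -195.8, 106.0]]
1375 [ 469.23175423 -198.91985893  108.47665937] ((468.399169921875, -199.31622314453125), (73.17477416992188, 17.30607032775879), 7.952362537384033)
pos [ 410.  -207.8  270.2] yang -81.72 tilt 0.01 SHIFT cm [ 4.96 -0.07 16.82] TURN 0.08 F [0.3 0.1 0.4] w 43.7 t 3.25
```

View pics/w3.png

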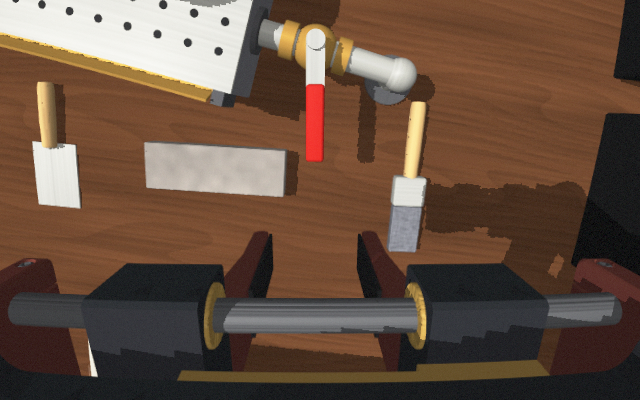

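The lever's red sleeve runs from (316,85) to (315,160), with the stem at (316,38). Its yaw is 8.2°, which makes the valve about 0.28 rad, so it has another 29° counter-clockwise to go. I'll descend and grip it.

Emit:
jog_arm(plan="0.5 5.15 -0.05 4 0;0.5 5.15 -0.05 8 0;0.5 5.15 -0.05 12 0;0.5 5.15 -0.05 16.8 0;0.5 5.15 -0.05 16.8 0;0.5 5.15 -0.05 16.8 0;0 5.15 -0.05 16.8 0;0 5.15 -0.05 16.8 0;0 5.15 -0.05 16.8 0;0 5.15 -0.05 16.8 0;0 5.15 -0.05 16.8 0", newtons=25)

```text
t: 4.35
tcp_pos: [460.8, -200.9, 103.0]
ee_rot: [3.133, 0.222, 0.002]
force: [-0.0, 0.9, 0.1]
width: 7.3
grip_force: 0.0
```

```bash
python3 -c "
from h import *
C=np.array([545.1,-188.2])
for d in range(0,31,5):
    a=np.radians(8.2+d); p=C-85*np.array([np.cos(a),np.sin(a)]); print(d,end=' '); go(*p,102,-81.8+d)"
```

```text
0 pos [ 460.8 -200.9  103. ] yang -81.9 tilt 0.07 SHIFT cm [ 0.02 -0.05  0.1 ] TURN -0.1 F [-0.   0.9  0.1] w 7.3 t 4.35
5 pos [ 460.8 -200.9  103. ] yang -81.9 tilt 0.07 SHIFT cm [0.06 0.69 0.1 ] TURN -5.1 F [-0.   0.9  0.1] w 7.3 t 4.35
10 pos [ 460.8 -200.9  103. ] yang -81.9 tilt 0.07 SHIFT cm [0.15 1.43 0.1 ] TURN -10.1 F [-0.   0.9  0.1] w 7.3 t 4.35
15 pos [ 460.8 -200.9  103. ] yang -81.9 tilt 0.07 SHIFT cm [0.32 2.15 0.1 ] TURN -15.1 F [-0.   0.9  0.1] w 7.3 t 4.35
20 pos [ 460.8 -200.9  103. ] yang -81.9 tilt 0.07 SHIFT cm [0.54 2.86 0.1 ] TURN -20.1 F [-0.   0.9  0.1] w 7.3 t 4.35
25 pos [ 460.8 -200.9  103. ] yang -81.9 tilt 0.07 SHIFT cm [0.82 3.54 0.1 ] TURN -25.1 F [-0.   0.9  0.1] w 7.3 t 4.35
30 pos [ 460.8 -200.9  103. ] yang -81.9 tilt 0.07 SHIFT cm [1.17 4.2  0.1 ] TURN -30.1 F [-0.   0.9  0.1] w 7.3 t 4.35
```

```bash
python3 -c "
from h import *
f=grab('wrist'); g=grab('scene'); 
a=f['frame'][:,:,::-1]; b=cv2.resize(g['frame'][130:230,240:400,::-1],(640,400),interpolation=2)
cv2.imwrite('pics/w4.png',cv2.resize(np.vstack([a,b]),(480,600)));print(env.get_state()['width'],env.get_state()['grip_force'])"
```

```text
1.393235119909067 0.0
```

View pics/w4.png

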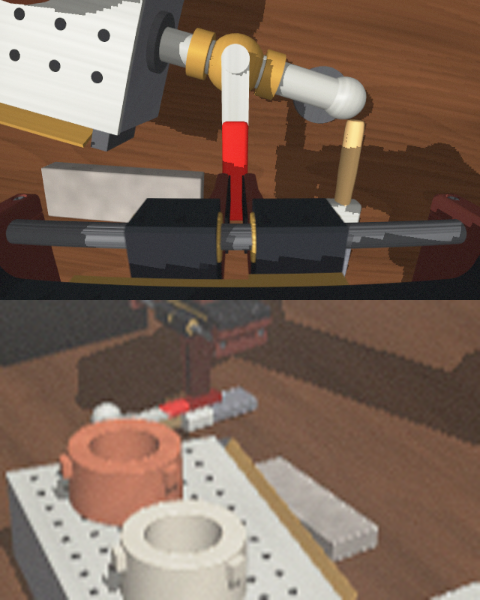

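Emit:
jog_arm(plan="0 0 0 0 0;0 0 0 0 0")

```text
t: 4.65
tcp_pos: [460.4, -200.7, 102.2]
ee_rot: [-3.134, -0.222, 0.0]
force: [-0.7, 0.4, -0.6]
width: 0.1
grip_force: 0.0
```

```bash
python3 -c "
from h import *
f=grab('wrist'); print(env.get_state()['width'],env.get_state()['grip_force'],env.get_state()['force'])
cv2.imwrite('pics/w5.png',cv2.resize(f['frame'][150:400,200:460,::-1],(780,750))[:600])"
```

```text
0.4869495456560985 0.0 [-0.47788532 -0.07685443  0.12056504]
```

View pics/w5.png

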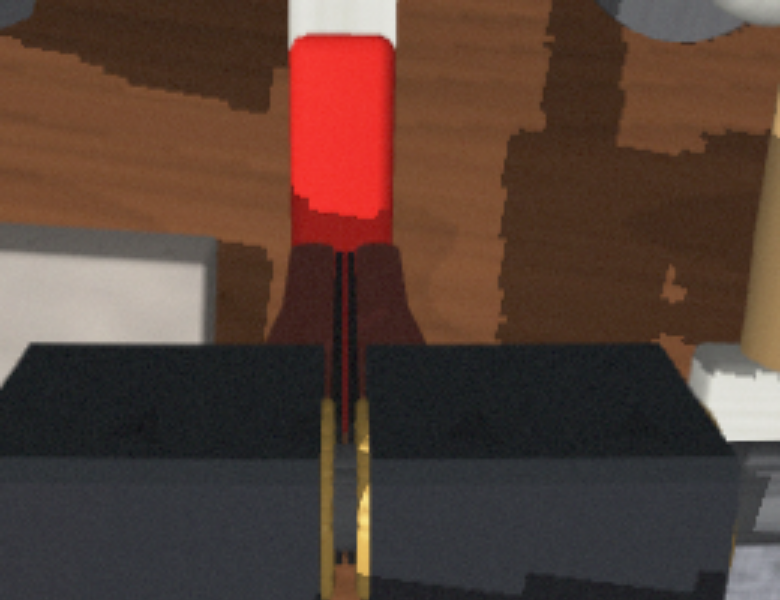

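```bash
python3 -c "
from h import *
f=load('wrist'); print('tip_extent',env.tip_extent)
for u,v in [(303,235),(303,250),(303,262),(325,235),(325,250),(315,234),(315,215),(315,180),(315,280),(316,125)]: print(u,v,f['z_map'][v,u],depthpts(f,[[u,v]]).round(1))
g=grab('scene'); print(dirs(f,[[320,200]])); cv2.imwrite('pics/s2.png',cv2.resize(g['frame'][90:190,250:400,::-1],(750,500),interpolation=2))"
```

```text
tip_extent 17.0
303 235 165.74602 [[ 470.9 -193.3  119.2]]
303 250 148.42946 [[ 470.7 -193.9  137.2]]
303 262 136.68481 [[ 470.6 -194.3  149.3]]
325 235 165.71562 [[ 472.4 -204.   119.2]]
325 250 148.39299 [[ 472.  -203.5  137.2]]
315 234 172.26399 [[ 469.9 -199.4  112.9]]
315 215 173.47723 [[ 478.9 -198.2  109.2]]
315 180 168.02328 [[ 497.2 -195.6  110. ]]
315 280 153.15672 [[ 456.4 -201.3  136.3]]
316 125 165.62048 [[ 523.8 -192.3  105.3]]
(array([ 529.71589934, -190.57211827,  275.07862394]), array([[-0.24840686, -0.05245611, -0.96737498]]))
```

View pics/s2.png

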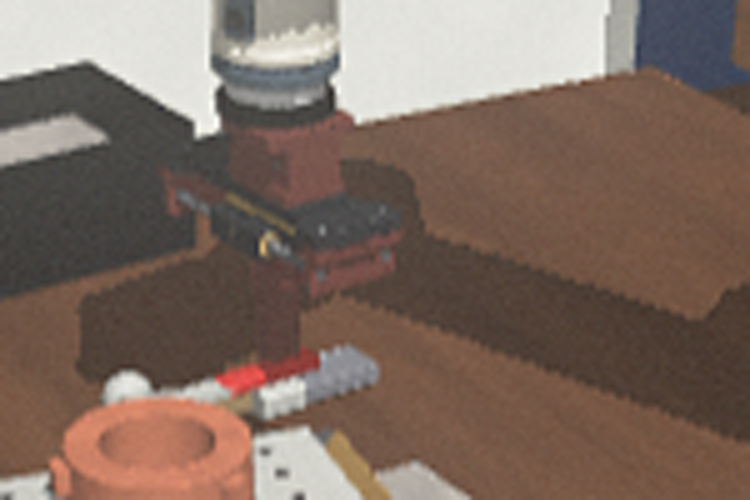

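The fingers closed shut just above the lever: the tips read z≈117 by depth, whereas the stated frame puts them at 85. I'll raise, open and measure the true tip height.

Emit:
jog_arm(plan="0.5 0 0 -6 0;0.5 0 0 -6 0;0.5 0 0 -6 0;0.5 0 0 -6 0;0.5 0 0 -6 0;0.5 0 0 -6 0;0.5 0 0 -6 0;0.5 0 0 -6 0;0.5 0 0 -6 0;0.5 0 0 -6 0")

```text
t: 5.75
tcp_pos: [460.5, -200.7, 162.2]
ee_rot: [-3.134, -0.222, 0.0]
force: [-0.1, 0.3, 0.1]
width: 44.0
grip_force: 0.0
```

```bash
python3 -c "
from h import *
f=grab('wrist'); s=env.get_state(); print(s['tcp_pos'],s['width'],s['force'])
R=Ro.from_rotvec(s['ee_rot']).as_matrix()
vv,uu=np.mgrid[225:262,200:440]; P=depthpts(f,np.c_[uu.ravel(),vv.ravel()]); T=(P-s['tcp_pos'])@R
k=(abs(T[:,0])<25)&(abs(T[:,1])<60)&(T[:,2]<40)&(T[:,2]>-60); T=T[k]; uvk=np.c_[uu.ravel(),vv.ravel()][k]
o=np.argsort(-T[:,2])[:12]; print(np.c_[uvk[o],T[o].round(1)])
g=grab('top'); h=cv2.cvtColor(g['frame'],cv2.COLOR_RGB2HSV)
m=cv2.inRange(f['frame'],(0,0,0),(1,1,1))
hs=cv2.cvtColor(f['frame'],cv2.COLOR_RGB2HSV); r=cv2.inRange(hs,(0,190,90),(5,255,255)); r[260:]=0
v,u=np.where(r>0); Q=depthpts(f,np.c_[u,v]); Q=Q[(Q[:,2]>95)&(Q[:,2]<118)]; print(len(Q),cv2.minAreaRect(Q[:,:2].astype(np.float32)),np.median(Q[:,2]))
"
```

```text
[ 460.53924198 -200.70608942  162.25425345] 43.991326763336914 [0.05402047 0.65153635 0.22930487]
[[272.  247.    2.1 -22.3 -10.2]
 [370.  231.   10.9  28.3 -10.3]
 [262.  231.   11.  -27.1 -10.3]
 [357.  247.    2.2  21.9 -10.4]
 [260.  231.   11.  -28.1 -10.4]
 [358.  234.    9.4  22.2 -10.5]
 [369.  231.   11.   27.8 -10.5]
 [359.  234.    9.4  22.7 -10.5]
 [270.  234.    9.5 -23.  -10.6]
 [371.  231.   11.   28.8 -10.6]
 [367.  231.   11.1  26.7 -10.7]
 [357.  257.   -3.3  22.  -10.8]]
2548 ((468.808349609375, -198.5503692626953), (73.67284393310547, 17.970924377441406), 8.496123313903809) 108.59880229568496
```

The true fingertips are 10 mm behind the reported TCP, where the text says 17 mm ahead, so the offset is about 27 mm. I'll correct by aiming 27 mm lower. Now down to the lever and grip.

Emit:
jog_arm(plan="0.5 0.1 -0.1 4 0;0.5 0.1 -0.1 8.7 0;0.5 0.1 -0.1 8.7 0;0 0.1 -0.1 8.7 0;0 0.1 -0.1 8.7 0;0 0.1 -0.1 8.7 0;0 0.1 -0.1 8.7 0;0 0.1 -0.1 8.7 0;0 0.1 -0.1 8.7 0", newtons=25)

```text
t: 6.75
tcp_pos: [462.7, -200.1, 77.2]
ee_rot: [3.132, 0.222, 0.005]
force: [-0.2, 0.7, 9.2]
width: 17.6
grip_force: 25.0
```

```bash
python3 -c "
from h import *
C=np.array([545.4,-187.5])
for d in range(5,31,5):
    a=np.radians(8.3+d); p=C-85*np.array([np.cos(a),np.sin(a)]); print(d,end=' '); go(*p,75,-81.8+d)"
```

```text
5 pos [ 462.7 -200.1   77.2] yang -81.9 tilt 0.2 SHIFT cm [-0.1   0.69  0.22] TURN -5.1 F [-0.2  0.7  9.2] w 17.6 t 6.75
10 pos [ 462.7 -200.1   77.2] yang -81.9 tilt 0.2 SHIFT cm [0.   1.42 0.22] TURN -10.1 F [-0.2  0.7  9.2] w 17.6 t 6.75
15 pos [ 462.7 -200.1   77.2] yang -81.9 tilt 0.2 SHIFT cm [0.17 2.14 0.22] TURN -15.1 F [-0.2  0.7  9.2] w 17.6 t 6.75
20 pos [ 462.7 -200.1   77.2] yang -81.9 tilt 0.2 SHIFT cm [0.39 2.85 0.23] TURN -20.1 F [-0.2  0.7  9.2] w 17.6 t 6.75
25 pos [ 462.7 -200.1   77.2] yang -81.9 tilt 0.2 SHIFT cm [0.68 3.53 0.23] TURN -25.1 F [-0.2  0.7  9.2] w 17.6 t 6.75
30 pos [ 462.7 -200.1   77.2] yang -81.9 tilt 0.2 SHIFT cm [1.02 4.19 0.23] TURN -30.1 F [-0.2  0.7  9.2] w 17.6 t 6.75
```

Emit:
jog_arm(plan="0 0.03 0.74 -0.2 -5;0 0.13 1.48 -0.2 -10;0 0.29 2.2 -0.2 -15;0 0.51 2.91 -0.2 -20;0 0.8 3.6 -0.2 -25;0 1.07 4.12 -0.2 -29;0 1.07 4.12 -0.2 -29;0 1.07 4.12 -0.2 -29;0 1.07 4.12 -0.2 -29;0 1.07 4.12 -0.2 -29")

```text
t: 7.75
tcp_pos: [478.4, -238.7, 77.6]
ee_rot: [2.978, 0.996, 0.002]
force: [5.4, 1.3, -8.0]
width: 18.0
grip_force: 25.0
```

```bash
python3 -c "
from h import *
go(476,-239,75,-52.8); print(env.get_state()['grip_force'])
f=grab('wrist'); hs=cv2.cvtColor(f['frame'],cv2.COLOR_RGB2HSV); r=cv2.inRange(hs,(0,190,70),(5,255,255)); r[230:]=0
v,u=np.where(r>0); Q=depthpts(f,np.c_[u,v]); Q=Q[(Q[:,2]>95)&(Q[:,2]<118)][:,:2]; l=cv2.fitLine(Q.astype(np.float32),2,0,.01,.01).ravel(); print(len(Q),Q.mean(0),np.degrees(np.arctan2(l[1],l[0])))
"
```

```text
pos [ 478.4 -238.7   77.6] yang -53.01 tilt 0.1 SHIFT cm [-0.21 -0.12  0.26] TURN -0.21 F [ 5.4  1.3 -8. ] w 18.0 t 7.75
24.980145692825317
2206 [ 503.78923826 -219.41291997] 36.420563
```

Emit:
jog_arm(plan="0.4 0 0 0 0;0.4 0 0 0 0;0.4 0 0 0 0;0.4 0 0 0 0;0.4 0 0 0 0;0.4 0 0 -5 0;0.4 0 0 -10 0;0.4 0 0 -15 0;0.5 0 0 -20 0;0.5 0 0 -24 0;0.5 0 0 -24 0")

```text
t: 8.9
tcp_pos: [480.5, -240.3, 323.7]
ee_rot: [2.971, 0.997, 0.012]
force: [0.3, 0.3, -0.4]
width: 44.0
grip_force: 0.0
```

```bash
python3 -c "
from h import *
f=grab('wrist'); hs=cv2.cvtColor(f['frame'],cv2.COLOR_RGB2HSV); r=cv2.inRange(hs,(0,190,70),(5,255,255)); r[230:]=0
v,u=np.where(r>0); Q=depthpts(f,np.c_[u,v]); Q=Q[(Q[:,2]>95)&(Q[:,2]<118)][:,:2]; l=cv2.fitLine(Q.astype(np.float32),2,0,.01,.01).ravel(); print(len(Q),Q.mean(0),np.degrees(np.arctan2(l[1],l[0])),cv2.minAreaRect(Q.astype(np.float32)))
g=grab('top'); hs=cv2.cvtColor(g['frame'],cv2.COLOR_RGB2HSV);m=cv2.inRange(hs,(0,170,90),(6,255,255));m[:,:370]=0;m[:,410:]=0;m[:180]=0;m[240:]=0
v,u=np.where(m>0); Q=onplane(g,np.c_[u,v],106)[:,:2];l=cv2.fitLine(Q.astype(np.float32),2,0,.01,.01).ravel(); print(len(Q),np.degrees(np.arctan2(l[1],l[0])))
go(536.5,359.2,330,-7.1)
go(536.5,359.2,200,-7.1)
"
```

```text
941 [ 483.9410897  -233.96694787] 36.534084 ((483.45703125, -234.74008178710938), (73.19972229003906, 17.40245246887207), 36.46231460571289)
48 -71.13436
pos [ 477.9 -239.   318. ] yang -52.9 tilt 0.11 SHIFT cm [ 40.76 -44.17  -1.25] TURN -45.8 F [-0.3  0.1 -1. ] w 43.9 t 9.0
pos [ 477.9 -239.   318. ] yang -52.9 tilt 0.11 SHIFT cm [ 40.75 -44.19  11.75] TURN -45.8 F [-0.3  0.1 -1. ] w 43.9 t 9.0
```

Valve is at 36.5°+7.85° ≈ 0.774 rad. On to the label.

```bash
python3 -c "
from h import *
go(536.5,280,300,-7.1)"
```

```text
pos [ 477.9 -239.   318. ] yang -52.9 tilt 0.11 SHIFT cm [ 35.98 -37.86   1.76] TURN -45.8 F [-0.3  0.1 -1. ] w 43.9 t 9.0
```

Emit:
jog_arm(plan="0.5 36 -37.9 1.8 -45.8;0.5 36 -37.9 1.8 -45.8;0.5 36 -37.9 1.8 -45.8;0.5 36 -37.9 1.8 -45.8;0.5 36 -37.9 1.8 -45.8;0.5 36 -37.9 1.8 -45.8;0.5 36 -37.9 1.8 -45.8;0.5 36 -37.9 1.8 -45.8;0.5 36 -37.9 1.8 -45.8;0.5 36 -37.9 1.8 -45.8;0.5 36 -37.9 1.8 -45.8;0.5 36 -37.9 1.8 -45.8")

```text
t: 10.2
tcp_pos: [535.0, 283.1, 296.2]
ee_rot: [-2.35, -2.083, 0.006]
force: [0.3, -0.6, -0.9]
width: 43.8
grip_force: 0.0
```

```bash
python3 -c "
from h import *
f=grab('wrist')
vv,uu=np.mgrid[0:225,200:440]; P=depthpts(f,np.c_[uu.ravel(),vv.ravel()]); 
T=P[(P[:,2]>79)&(P[:,2]<90)&(P[:,0]>420)&(P[:,0]<570)&(P[:,1]>320)&(P[:,1]<405)]
for n,s in [('grey',T[T[:,0]<495]),('yel',T[T[:,0]>=495])]: print(n,len(s),s[:,2].mean(),cv2.minAreaRect(s[:,:2].astype(np.float32)),s.mean(0))
go(536.5,359.2,38,-7.1)
go(536.5,359.2,150,-7.1)
"
```

```text
grey 529 82.86621538132806 ((456.9629211425781, 368.7126770019531), (60.290802001953125, 10.650825500488281), 84.37669372558594) [457.45820073 369.04109293  82.86621538]
yel 493 83.12364227250875 ((535.7277221679688, 359.2569274902344), (58.52324676513672, 9.910371780395508), 83.27413940429688) [536.12482207 359.5250009   83.12364227]
pos [534.9 281.3 296.5] yang -6.95 tilt 0.26 SHIFT cm [ 7.83 -0.69 25.83] TURN 0.15 F [-0.3 -0.6  0.5] w 43.8 t 10.25
pos [534.9 281.3 296.5] yang -6.95 tilt 0.26 SHIFT cm [ 7.8  -0.73 14.63] TURN 0.15 F [-0.3 -0.6  0.5] w 43.8 t 10.25
```

Emit:
jog_arm(plan="0.5 7.8 -0.7 4 0;0.5 7.8 -0.7 8 0;0.5 7.8 -0.7 13 0;0.5 7.8 -0.7 13 0;0.5 7.8 -0.7 13 0;0.5 7.8 -0.7 13 0;0.5 7.8 -0.7 13 0")

```text
t: 10.95
tcp_pos: [540.6, 358.8, 172.0]
ee_rot: [2.355, 2.078, 0.006]
force: [-0.6, -0.4, 0.2]
width: 43.8
grip_force: 0.0
```

```bash
python3 -c "
from h import *
go(536.1,359.4,40,-7.1)"
```

```text
pos [540.6 358.8 172. ] yang -7.16 tilt 0.23 SHIFT cm [-0.02 -0.49 13.2 ] TURN -0.06 F [-0.6 -0.4  0.2] w 43.8 t 10.95
```

Emit:
jog_arm(plan="0.5 0 0 0 0;0.5 0 0 0 0;0.5 0 0 0 0")

```text
t: 11.25
tcp_pos: [539.3, 358.9, 170.3]
ee_rot: [2.355, 2.079, 0.002]
force: [0.5, -0.1, 0.2]
width: 44.1
grip_force: 0.0
```

```bash
python3 -c "
from h import *
go(536.1,359.4,40,-7.1)"
```

```text
pos [539.3 358.9 170.3] yang -7.1 tilt 0.08 SHIFT cm [-1.000e-02 -3.300e-01  1.303e+01] TURN -0.0 F [ 0.5 -0.1  0.2] w 44.1 t 11.25
```

Emit:
jog_arm(plan="0.5 0 -0.1 4 0;0.5 0 -0.1 8 0;0.5 0 -0.1 11 0;0.5 0 -0.1 12.7 0;0.5 0 -0.1 12.7 0;0.5 0 -0.1 12.7 0;0.5 0 -0.1 12.7 0;0.5 0 -0.1 12.7 0;0.5 0 -0.1 12.7 0")

```text
t: 12.15
tcp_pos: [538.6, 359.4, 43.6]
ee_rot: [2.354, 2.08, 0.003]
force: [-0.2, 0.5, -0.2]
width: 44.0
grip_force: 0.0
```

```bash
python3 -c "
from h import *
go(536.1,359.4,40,-7.1)"
```

```text
pos [538.6 359.4  43.6] yang -7.09 tilt 0.12 SHIFT cm [-0.04 -0.25  0.36] TURN 0.01 F [-0.2  0.5 -0.2] w 44.0 t 12.15
```

Emit:
jog_arm(plan="0.5 0 -0.1 0 0;0.5 0 -0.1 0 0;0 0 -0.1 0 0;0 0 -0.1 0 0;0 0 -0.1 0 0;0 0 -0.1 0 0;0 0 -0.1 0 0;0 0 -0.1 0 0;0 0 -0.1 0 0", newtons=45)

```text
t: 13.05
tcp_pos: [536.9, 359.1, 42.2]
ee_rot: [-2.355, -2.08, 0.0]
force: [0.8, 0.7, -0.0]
width: 10.0
grip_force: 45.0
```

```bash
python3 -c "
from h import *
go(536.1,359.4,110,-7.1);print(env.get_state()['grip_force'])"
```

```text
pos [536.9 359.1  42.2] yang -7.1 tilt 0.0 SHIFT cm [ 0.02 -0.08 -6.78] TURN 0.0 F [ 0.8  0.7 -0. ] w 10.0 t 13.05
44.99931335449219
```

Emit:
jog_arm(plan="0 0 0 -3 0;0 0 0 -7 0;0 0 0 -11 0;0 0 0 -15 0;0 0 0 -19 0;0 0 0 -19 0;0 0 0 -19 0;0 0 0 -19 0;0 0 0 -19 0")

```text
t: 13.95
tcp_pos: [536.0, 358.5, 230.3]
ee_rot: [-2.354, -2.079, 0.005]
force: [0.2, 0.3, -1.3]
width: 9.6
grip_force: 45.0
```

```bash
python3 -c "
from h import *
go(515,135.4,225,-7.85)"
```

```text
pos [536.  358.5 230.3] yang -7.09 tilt 0.19 SHIFT cm [-22.4    0.67   0.58] TURN 0.76 F [ 0.2  0.3 -1.3] w 9.6 t 13.95
```

Emit:
jog_arm(plan="0 -5 0.15 0 0.7;0 -10 0.3 0 0.7;0 -15 0.45 0 0.7;0 -20 0.6 0 0.7;0 -22.4 0.7 0.5 0.7;0 -22.4 0.7 0.5 0.7;0 -22.4 0.7 0.5 0.7;0 -22.4 0.7 0.5 0.7;0 -22.4 0.7 0.5 0.7;0 -22.4 0.7 0.5 0.7;0 -22.4 0.7 0.5 0.7;0 -22.4 0.7 0.5 0.7")

```text
t: 15.15
tcp_pos: [516.2, 136.4, 227.3]
ee_rot: [2.367, 2.066, 0.0]
force: [0.5, 0.7, -1.5]
width: 9.4
grip_force: 45.0
```

```bash
python3 -c "
from h import *
f=grab('wrist'); cv2.imwrite('pics/w6.png',f['frame'][:,:,::-1]); s=env.get_state()
go(515,135.4,175,-7.85)
a=np.radians(-7.85); n=np.array([np.cos(a),np.sin(a)]); e=np.array([-n[1],n[0]])
print('tcp n,e',s['tcp_pos'][:2]@n,s['tcp_pos'][:2]@e)
vv,uu=np.mgrid[0:225,200:440]; uv=np.c_[uu.ravel(),vv.ravel()]; P=depthpts(f,uv); N=P[:,:2]@n; E=P[:,:2]@e
for y in range(205,290,10):
    k=(abs(E-y)<5); 
    l=N[k&(P[:,2]>108.5)&(P[:,2]<118)&(N<500)]; d=N[k&(abs(P[:,2]-107.9)<1.5)&(N>491)]; fl=N[k&(P[:,2]>85)&(P[:,2]<91)]
    print(y,'lip',np.sort(l)[:3].round(1),'deck',np.sort(d)[:8:2].round(1),'floor',(fl.min().round(1),fl.max().round(1)) if len(fl) else 0)
"
```

```text
pos [516.2 136.3 227.3] yang -7.77 tilt 0.0 SHIFT cm [-0.1  -0.11  5.23] TURN 0.08 F [-0.3 -0.2 -1.2] w 9.8 t 15.2
tcp n,e 492.7538350013442 205.51085061481132
205 lip [483.4 483.4 483.4] deck [501.1 501.2 502.  502.1] floor (np.float64(494.1), np.float64(496.0))
215 lip [483.4 483.5 483.5] deck [497.5 497.5 497.6 497.6] floor (np.float64(494.1), np.float64(496.0))
225 lip [483.5 483.5 483.6] deck [497.5 497.5 497.5 497.5] floor (np.float64(494.1), np.float64(496.9))
235 lip [483.6 483.6 483.6] deck [497.4 497.5 497.5 497.5] floor (np.float64(495.0), np.float64(496.9))
245 lip [483.7 483.7 483.7] deck [497.4 497.4 497.4 497.4] floor (np.float64(494.9), np.float64(496.8))
255 lip [483.7 483.7 483.8] deck [497.3 497.4 497.4 497.4] floor (np.float64(494.9), np.float64(496.8))
265 lip [483.8 483.8 483.8] deck [497.3 497.3 497.3 497.3] floor (np.float64(494.9), np.float64(496.8))
275 lip [483.9 483.9 483.9] deck [491.4 491.4 492.2 493. ] floor (np.float64(474.4), np.float64(496.7))
285 lip [498.9 499.7 499.7] deck [491.4 491.4 492.2 493. ] floor (np.float64(477.1), np.float64(477.1))
```

View pics/w6.png

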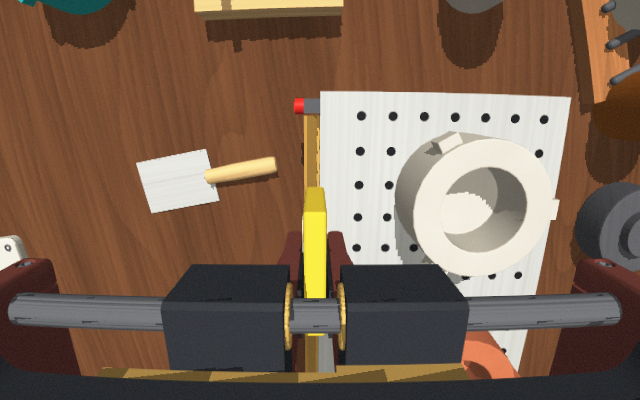

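The image shows the yellow holder gripped at (315,240) above the rail, with its long axis along it and the pale mould at (478,205) beside it. I'll check the holder's pose in the grip, and the mould's centre.

```bash
python3 -c "
from h import *
f=load('wrist'); hs=cv2.cvtColor(f['frame'],cv2.COLOR_RGB2HSV); m=cv2.inRange(hs,(22,150,80),(34,255,255)); m[:,:290]=0; m[:,345:]=0
a=np.radians(-7.85); n=np.array([np.cos(a),np.sin(a)]); e=np.array([-n[1],n[0]])
v,u=np.where(m>0); P=depthpts(f,np.c_[u,v]); k=P[:,2]>160; P=P[k];N=P[:,:2]@n;E=P[:,:2]@e
print('z',np.percentile(P[:,2],[0,1,50,99,100]),'N',np.percentile(N,[1,50,99]),'E',np.percentile(E,[1,99,100]))
end=abs(E-np.percentile(E,97))<2
for z0 in range(180,262,10):
    k=end&(abs(P[:,2]-z0)<5)
    if k.sum()>8: print(z0,k.sum(),np.percentile(N[k],[3,97]).round(1),E[k].mean().round(1))
k=P[:,2]>np.percentile(P[:,2],99)-3; print('top',k.sum(),cv2.minAreaRect(np.c_[N[k],E[k]].astype(np.float32)))
vv,uu=np.mgrid[60:290,380:570]; P=depthpts(f,np.c_[uu.ravel(),vv.ravel()]); k=(P[:,2]>163)&(P[:,2]<170); P=P[k]; N=P[:,:2]@n;E=P[:,:2]@e
A=np.c_[N,E]; h=cv2.minAreaRect(A.astype(np.float32)); print('mould rim NE',np.percentile(A,[.5,99.5],axis=0),'med',np.median(A,axis=0))
"
```

```text
z [219.22687598 223.14269337 268.1182299  269.81820605 400.15413224] N [487.86064777 492.60544969 497.49404453] E [177.63827712 236.26735493 275.74830624]
220 39 [488.2 496.7] 235.8
230 79 [488.2 497. ] 235.8
240 95 [488.1 497. ] 235.9
250 113 [488.2 497.1] 235.9
260 139 [488.1 497.1] 235.9
top 1993 ((492.5791931152344, 226.09877014160156), (9.856581687927246, 99.29434967041016), 0.5282565355300903)
mould rim NE [[565.42673067 154.19762932]
 [670.20443947 257.86431306]] med [615.69867731 211.0977711 ]
```

Holder is upright and centred: n=492.6, e≈206, and the mould's e≈206. I'll descend to just above the mouth, aiming slightly forward at n≈490.

Emit:
jog_arm(plan="0 0 -0.17 2 0;0 0 -0.17 4 0;0 0 -0.17 6.4 0;0 0 -0.17 6.4 0;0 0 -0.17 6.4 0;0 0 -0.17 6.4 0;0 0 -0.17 6.4 0;0 0 -0.17 6.4 0;0 0 -0.17 6.4 0;0 0 -0.17 6.4 0")

```text
t: 16.2
tcp_pos: [514.6, 136.2, 163.6]
ee_rot: [2.367, 2.065, 0.001]
force: [-0.1, -0.3, -0.3]
width: 9.8
grip_force: 45.0
```

```bash
cat >> h.py <<'E'
def ne():
    a=np.radians(-7.85); n=np.array([np.cos(a),np.sin(a)]); e=np.array([-n[1],n[0]]); s=env.get_state(); p=s['tcp_pos']
    print('n',(p[:2]@n).round(2),'e',(p[:2]@e).round(2),'z',p[2].round(2),'F n',(s['force'][:2]@n).round(2),'Fz',s['force'][2].round(2),'w',s['width'],'g',s['grip_force'],'t',s['t'],s['ee_rot'])
E
python3 -c "
from h import *
ne()"
```

```text
n 491.22 e 205.23 z 163.57 F n -0.04 Fz -0.27 w 9.790510478652548 g 44.999404549598694 t 16.2 [2.36714267e+00 2.06513086e+00 6.47498214e-04]
```

Emit:
jog_arm(plan="0 0 -0.08 0.3 0;0 0 -0.08 0.6 0;0 0 -0.08 0.9 0;0 0 -0.08 1.2 0;0 0 -0.08 1.5 0;0 0 -0.08 1.8 0;0 0 -0.08 2 0;0 0 -0.08 2 0;0 0 -0.08 2 0")

```text
t: 17.1
tcp_pos: [513.8, 136.3, 143.3]
ee_rot: [-2.367, -2.065, 0.0]
force: [-0.4, -0.6, -0.5]
width: 9.6
grip_force: 45.0
```

```bash
python3 -c "
from h import *
ne()"
```

```text
n 490.34 e 205.23 z 143.28 F n -0.32 Fz -0.53 w 9.642634505628674 g 44.999263286590576 t 17.1 [-2.36720729e+00 -2.06540546e+00  3.28855549e-05]
```

The tongue tip is at z≈105, inside the mouth and below deck level, with no contact. I'll push on.

Emit:
jog_arm(plan="0 0 0.05 0.3 0;0 0 0.05 0.6 0;0 0 0.1 0.9 0;0 0 0.1 1.2 0;0 0 0.1 1.5 0;0 0 0.1 1.6 0;0 0 0.1 1.6 0;0 0 0.1 1.6 0;0 0 0.1 1.6 0")

```text
t: 18.0
tcp_pos: [515.3, 136.4, 127.7]
ee_rot: [2.367, 2.065, 0.002]
force: [-0.1, 1.3, 5.0]
width: 9.5
grip_force: 45.0
```

```bash
python3 -c "
from h import *
ne()"
```

```text
n 491.81 e 205.5 z 127.69 F n -0.26 Fz 5.02 w 9.458044414975687 g 45.00018060207367 t 18.0 [2.36707658e+00 2.06494761e+00 1.85499177e-03]
```

Force is 5 N (lip friction), about 1.5 mm to go.

Emit:
jog_arm(plan="0 0 0 0.1 0;0 0 0 0.2 0;0 0 0 0.25 0;0 0 0 0.25 0;0 0 0 0.25 0;0 0 0 0.25 0")

```text
t: 18.6
tcp_pos: [515.3, 136.4, 126.1]
ee_rot: [2.367, 2.065, 0.002]
force: [-3.8, 0.9, 15.5]
width: 9.9
grip_force: 45.0
```

```bash
python3 -c "
from h import *
ne()"
```

```text
n 491.88 e 205.49 z 126.09 F n -3.88 Fz 15.5 w 9.923485622420365 g 45.002760887145996 t 18.6 [2.36697932e+00 2.06480780e+00 2.09343901e-03]
```

Emit:
jog_arm(plan="0 0 0 0 0;0 0 0 0 0;0 0 0 0 0;0 0 0 0 0;0 0 0 0 0;0 0 0 0 0;0 0 0 0 0;0 0 0 0 0;0 0 0 0 0;0 0 0 0 0")

```text
t: 19.6
tcp_pos: [515.3, 136.4, 126.0]
ee_rot: [2.367, 2.065, 0.002]
force: [-3.0, -0.2, 14.5]
width: 10.1
grip_force: 45.0
```

```bash
python3 -c "
from h import *
ne(); f=grab('wrist')
hs=cv2.cvtColor(f['frame'],cv2.COLOR_RGB2HSV); m=cv2.inRange(hs,(22,150,80),(34,255,255)); m[:,:290]=0; m[:,345:]=0
a=np.radians(-7.85); n=np.array([np.cos(a),np.sin(a)]); e=np.array([-n[1],n[0]])
v,u=np.where(m>0); P=depthpts(f,np.c_[u,v]); P=P[(P[:,2]>114)&(P[:,2]<175)];N=P[:,:2]@n;E=P[:,:2]@e
print('top z',np.percentile(P[:,2],[50,90,97]))
for z0 in (120,125,135,145,155,163):
    k=(abs(P[:,2]-z0)<4)&(abs(E-236)<3)
    if k.sum()>8: print(z0,k.sum(),np.percentile(N[k],[3,97]).round(1),E[k].mean().round(1))
"
```

```text
n 491.85 e 205.48 z 126.04 F n -2.96 Fz 14.48 w 10.053831205268937 g 45.002819895744324 t 19.6 [2.36702118e+00 2.06482440e+00 1.96579244e-03]
top z [166.96201859 167.85280804 168.24917034]
120 38 [487.3 495.9] 235.7
125 64 [487.3 496.2] 235.7
135 74 [487.1 496.1] 235.7
145 80 [487.5 496.2] 235.7
155 100 [487.2 496.3] 235.7
163 188 [487.3 496.4] 235.3
```

Head top is at z=168, which matches fully home. It's upright, with a steady 14.5 N down. Handing in.

```bash
python3 -c "
from h import *
print(env.sign_off())"
```

```text
the job is handed in; nothing more can be done
None
```

Job handed in: the valve was set at about 0.77 rad, and the yellow holder is fully home in front of the pale mould, still gripped at 45 N and pressed down with about 14.5 N (sign-off returned no verdict); the real fingertips sit about 27 mm further back than the interface text says, so my first lever grasp closed on air above it and I corrected for that.

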